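# Formula pot out from under a bypass door

### The arm

A 7-joint arm with a two-finger parallel gripper is mounted at the origin on the work surface. World frame = base frame: x ahead of the robot, y to its left, z up, the work surface at z = 0. Lengths are in m, angles in rad, forces in N, time in s.
With the tool pointing down it reaches from about 0.425 to 0.925 m from the base axis. Payload 6.8 kg.
Tool frame: the origin (TCP) lies on the centre line of the jaws, within the pads' length; the fingertips stand 19 mm ahead of it and the grasp point (between the pads) is the TCP; z points along the fingers, y is the line along which they close (so a half turn about z gives the same grasp; the last joint's range is limited). The gripper opens to 85 mm and grips with 20 to 120 N. Pads are 22 mm wide; open, the fingers measure 114 mm over their backs; the gripper's body (76 mm by 85 mm) begins 54 mm behind the grasp point. The pads swing forward as they close: fully open they stand 13 mm farther back than shut.
Start: joints at [-1.36, 0.477, 0.022, 1.555, -0.011, 1.109, -0.083], TCP at [0.212, 0.641, 0.25] pointing down, gripper open.
Joint ranges: [-2.96, 2.96], [-0.34, 2.1], [-1.41, 1.46], [0.24, 2.44], [-1.37, 4.51], [0.17, 1.92], [-2.96, 2.96]. Speed limits (rad/s): [2.39, 2.39, 3.14, 3.14, 3.14, 3.14, 3.14].

### API

Orientations are given as a rotation vector (axis times angle).
In Python, from bench import r gives the robot as it stands. The module is installed in compiled form; this text tells all that it offers.
- The arm moves only by the tool arm_command, never from a script. Its argument "rows" is a list of rows, each an object of numbers: "fingers": the opening, from -1 (shut) to 1 (fully open); "x", "y", "z": the shift along the tool's x, y, z in m; "ax", "ay", "az": the turn, a rotation vector about the tool's x, y, z in degrees. In form: [{"fingers": .., "x": .., "y": .., "z": .., "ax": .., "ay": .., "az": ..}, ...]. A call has 1 to 10 rows; each row shifts and turns the commanded pose from where the row before left it, along the tool's axes as they then stand; what a row does not reach is not made up. A row lasts 1/12 s, in which the tool goes at most 41.7 mm and 7.16 degrees, less where a joint would pass 70% of its speed; a pose out of reach is approached as far as the arm can. A call is refused whole if a number of a shift passes 0.0417 or a number of a turn 7.16, either way. A call with a gripper value outside its range is refused whole. The fingers move at their own pace and stop on an object; "grip_force" is the grip in N (left out, the last holds). Time passes only in rows, so rows that do not move let the fingers close. It gives the time, the measured TCP pose, the force, the opening and the grip force at its end, in the units of the state.
- r.get_obs(): the state, without advancing time (a new reading comes with each control period).
- r.grab_frame(name): name is "side" or "top" or "wrist"; returns a dict with "frame" (420x560x3 uint8, red, green, blue), "depth" (420x560 float32, m along the optical axis (not along the pixel's ray), 0 where there is no reading), "K" (3x3 intrinsics, pixels), "world_from_camera" (4x4, takes a point from camera to world coordinates). Camera axes: x right, y down, z forward; pixel columns grow to the right and rows downward; lengths in m; the calibration is good to about 2 mm. A picture is of the moment at which its call begins.
- r.hand_in(): hands the job in; it is judged then, once.
The state is a dict: "clock": time; "joints": joint angles; "qvel": joint speeds; "tau": joint torques, N m; "tcp_pos": TCP position; "orientation": TCP orientation; "contact_force": force on the tool from outside, world axes, zero at the start; "moment": the same for the moment, N m; "grip_width": finger opening in m; "gripper_force": force on a finger pad.
Only numpy, scipy, OpenCV 4.12 (cv2) and the standard library are available. Lean on these libraries where they do the work, as an engineer would, in place of code of your own. Each camera call takes 0.05 s, during which the arm holds its last target. There are 200 camera calls.

### The job

Slide open, all the way, the clear door above the formula pot (the pot with the blue twist cap) so that it bypasses the other door, then lift the pot out and set it down upright, without dropping it, wholly on the round green pad of the spare tray. Leave that door open, the other door as it is, and the orange-capped snack pot undisturbed.

Things in the scene. Friction and masses are not known exactly. Their poses are not given: they have to be found in the camera images.
- case: fixed bamboo caddy, 190 x 300 mm (x, y), walls 92 mm high, side tracks at x=+-92 to 106 mm. Origin: centre of underside; x away from the robot, y left, z up, yaw within 12 deg. Wall at y=0 parts left (+y) and right (-y) compartments, floor 6 mm up; one pot in each, 95 mm from y=0, side varies. On top two clear doors sliding along y; an open one bares 97 mm (y) x 176 mm, from its end wall
- left_pull (a point): top centre of the left (upper) door's dark steel pull: upright bar 60 mm along case x, 12 mm thick along case y, rising 38 mm from the door; its top is 140 mm above the bench, the door's top 102. In the case frame at y=+130 mm shut, +30 fully open (a stop); starts shut to 12 mm ajar. Slides with 1 to 3 N, stays where left; axes as the case's. The two doors cannot both be opened
- right_pull (a point): top centre of the right (lower) door's dark steel pull: upright bar 60 mm along case x, 12 mm thick along case y, rising 44 mm from the door; its top is 140 mm above the bench, the door's top 96. In the case frame at y=-130 mm shut, -30 fully open (a stop); starts shut to 12 mm ajar. Slides with 1 to 3 N, stays where left; axes as the case's
- formula_pot: rigid round pot, 80 mm tall, 0.15 to 0.31 kg: white body 49 mm across, blue twist cap 51 mm across and 24 mm tall on top (the cap does not turn). It stands on the case floor, its top 86 mm above the bench. Origin: centre of its underside, z up
- snack_pot: the look-alike in the other compartment, to be left alone: same size, white with an orange cap. Origin: centre of its underside, z up
- pad (a point): centre of the top face of the round green pad, 100 mm across, 7 mm above the bench, on the fixed grey spare tray (300 x 220 mm along its x, y, rim 18 mm high). Axes are the tray's; the tray's middle is 60 mm along +x from here, and a bamboo spoon lies across the tray about 140 mm along +x

How it is judged:
By the outcome, as a careful person would: the job done as asked, in the order asked, and still so for the second after the job is handed in, with the robot touching nothing.
It also fails if it takes over 58 s, if anything falls off the work surface, if the arm or the gripper's body presses on something with over 40 N, if the wrist force passes 120 N, or if a joint passes its speed limit or range.

## Working session

There is one attempt and no reset: what is moved stays moved. The work goes in short steps, Python scripts to look and compute and a tool call to move; the robot and the scene stay as the last step left them, time stands still between calls to the robot, and variables do not carry over. Pictures are saved under pics/ and viewed, at most 10 in all, crops included, and the job is handed in when it is done.

Besides the shell and the picture viewer there is one more tool, called after "Emit:" in YAML: its name, and indented under it one key for each argument. arm_command: Moves the arm, as the interface text tells. Its arguments: {"type":"object","properties":{"rows":{"type":"array"},"grip_force":{"type":"number"}},"required":["rows"]}

```bash
mkdir -p pics; cat > h.py <<'E'
import numpy as np, cv2
from scipy.spatial.transform import Rotation as R
from bench import r
def grab(n):
    f=r.grab_frame(n); np.savez('last_%s.npz'%n,**f); return f
def cloud(f):
    K=np.array(f['K']);d=f['depth'];v,u=np.mgrid[:d.shape[0],:d.shape[1]]
    p=np.stack([(u-K[0,2])/K[0,0]*d,(v-K[1,2])/K[1,1]*d,d],-1)
    T=np.array(f['world_from_camera']);return p@T[:3,:3].T+T[:3,3]
def onplane(f,u,v,z):
    K=np.array(f['K']);T=np.array(f['world_from_camera'])
    d=T[:3,:3]@np.array([(u-K[0,2])/K[0,0],(v-K[1,2])/K[1,1],1]);return T[:3,3]+d*(z-T[2,3])/d[2]
E
python3 - <<'E'
from h import *
o=r.get_obs();print(o)
a=grab('top');b=grab('side')
cv2.imwrite('pics/a.png',cv2.cvtColor(a['frame'],cv2.COLOR_RGB2BGR));cv2.imwrite('pics/b.png',cv2.cvtColor(b['frame'],cv2.COLOR_RGB2BGR))
for f in(a,b):print(f['K'],f['world_from_camera'])
E
```

```text
{'clock': 0.0, 'joints': array([-1.36006829,  0.47782949,  0.02228976,  1.55645876, -0.01146065,
        1.10930574, -0.08310516]), 'qvel': array([-0.00133266,  0.00121961,  0.00072994,  0.00018571,  0.0011461 ,
       -0.00063824,  0.00062812]), 'tau': array([ 4.26642337e-04, -5.96437204e+01,  1.60788216e+00, -2.81207532e+01,
        1.22758158e-02,  9.04880231e-03,  9.07703651e-06]), 'tcp_pos': array([0.21139769, 0.6404475 , 0.24930194]), 'orientation': array([-4.98550639e-01, -3.10163322e+00,  2.93409615e-03]), 'contact_force': array([-0.00219607,  0.24272287, -0.89465225]), 'moment': array([ 0.02934518, -0.03074639, -0.0043876 ]), 'gripper_force': 0.0, 'grip_width': 0.08498605785269574}
[[380.34803912   0.         280.40921369]
 [  0.         380.34803912 215.53596114]
 [  0.           0.           1.        ]] [[ 3.86644253e-03 -9.80907687e-01  1.94435493e-01  3.72734769e-01]
 [-9.99732044e-01  6.46009309e-04  2.31392011e-02  9.72964406e-03]
 [-2.28230274e-02 -1.94472860e-01 -9.80642349e-01  8.54788220e-01]
 [ 0.00000000e+00  0.00000000e+00  0.00000000e+00  1.00000000e+00]]
[[451.04188322   0.         284.64882996]
 [  0.         451.04188322 201.49617308]
 [  0.           0.           1.        ]] [[ 0.91355881 -0.20374352  0.35199274  0.2153545 ]
 [-0.40633228 -0.42010798  0.81142058 -0.66572759]
 [-0.01744673 -0.88430643 -0.46658091  0.50149712]
 [ 0.          0.          0.          1.        ]]
```

View pics/a.png

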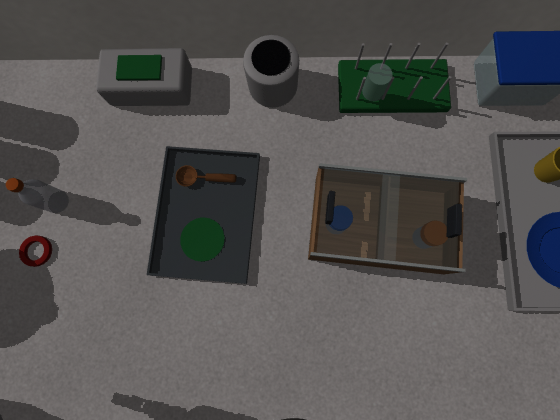

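View pics/b.png

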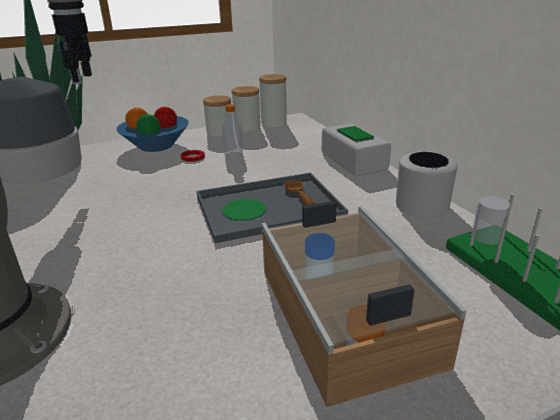

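The top view shows the blue-capped pot at (340,218), in the left compartment. The left pull is at (330,208), the right pull at (455,220), the orange pot at (434,233) and the pad at (203,240). The side view agrees: blue cap (320,247), left pull (319,214), pad (244,209).

```bash
cat > m.py <<'E'
from h import *
F={n:dict(np.load('last_%s.npz'%n)) for n in('top','side')}
def ray(f,u,v):
    T=f['world_from_camera'];K=f['K'];d=T[:3,:3]@np.array([(u-K[0,2])/K[0,0],(v-K[1,2])/K[1,1],1]);return T[:3,3],d/np.linalg.norm(d)
boxes={'top':{'blue':(322,200,362,236),'green':(178,212,230,268),'lp':(322,186,338,228),'rp':(444,200,464,240)},
 'side':{'blue':(300,230,340,262),'green':(215,195,272,225),'lp':(298,200,340,230),'rp':(362,282,416,328)}}
for n,f in F.items():
    P=cloud(f);hsv=cv2.cvtColor(f['frame'],cv2.COLOR_RGB2HSV)
    for k,(a,b,c,d) in boxes[n].items():
        H,S,V=[hsv[b:d,a:c,i] for i in range(3)]
        if k=='blue':m=(H>100)&(H<130)&(S>110)
        elif k=='green':m=(H>45)&(H<80)&(S>120)
        else:m=(V<62)&(S<110)
        nn,l,st,ce=cv2.connectedComponentsWithStats(m.astype(np.uint8));i=1+st[1:,4].argmax();m=l==i
        q=P[b:d,a:c][m];q=q[f['depth'][b:d,a:c][m]>0]
        rect=cv2.minAreaRect((np.argwhere(m)[:,::-1]+[a,b]).astype(np.float32))
        print(n,k,st[i],np.round(ce[i]+[a,b],1),'z pct',np.percentile(q[:,2],[5,25,50,75,95]).round(3),'med',np.median(q,0).round(3))
        if 'p' in k:
            t=q[q[:,2]>.128]
            if len(t)>4:
                r2=cv2.minAreaRect(t[:,:2].astype(np.float32)*1000);print('   top pts',len(t),t.mean(0).round(4),r2,t.min(0).round(3),t.max(0).round(3))
        if k=='green' or k=='blue': print('   centre mm',cv2.minEnclosingCircle(q[:,:2].astype(np.float32)*1000))
# walls
P=cloud(F['top']);z=P[...,2];m=(z>.080)&(z<.115);m[:, :300]=0;m[:150]=0;m[280:]=0;m[:,475:]=0
q=P[m];print(len(q),cv2.minAreaRect(q[:,:2].astype(np.float32)*1000))
E
python3 m.py
```

```text
top blue [  7   6  24  25 430] [341.1 218. ] z pct [0.1   0.101 0.102 0.103 0.104] med [ 0.517 -0.094  0.102]
   centre mm ((517.5654907226562, -92.15632629394531), 25.9664249420166)
top green [   2    6   44   44 1513] [201.8 239.1] z pct [0.005 0.006 0.007 0.008 0.01 ] med [0.487 0.207 0.007]
   centre mm ((486.8254699707031, 207.0514678955078), 50.50532913208008)
top lp [  0   1  16  41 420] [329.  204.9] z pct [0.1   0.102 0.12  0.139 0.141] med [ 0.541 -0.067  0.12 ]
   top pts 200 [ 0.5334 -0.0692  0.139 ] ((533.90478515625, -69.78324890136719), (11.847735404968262, 59.821041107177734), 83.7060317993164) [ 0.504 -0.077  0.128] [ 0.563 -0.061  0.144]
top rp [  0   0  18  40 647] [452.6 218.5] z pct [0.094 0.097 0.12  0.138 0.14 ] med [ 0.512 -0.307  0.12 ]
   top pts 267 [ 0.5072 -0.3091  0.1375] ((508.1573181152344, -310.248046875), (12.81397819519043, 59.6112060546875), 84.96484375) [ 0.478 -0.318  0.128] [ 0.538 -0.302  0.142]
side blue [  5   3  29  27 657] [319.3 246. ] z pct [0.1   0.101 0.102 0.102 0.103] med [ 0.505 -0.134  0.102]
   centre mm ((505.8116149902344, -131.4
[... 226 characters left out ...]
 [  0   0  42  28 784] [318.9 213.2] z pct [0.011 0.111 0.122 0.133 0.14 ] med [ 0.537 -0.075  0.122]
   top pts 287 [ 0.5345 -0.0743  0.1355] ((536.3247680664062, -71.18890380859375), (14.904501914978027, 60.36521911621094), 83.5343017578125) [ 0.506 -0.081  0.128] [ 0.566 -0.063  0.141]
side rp [   4    3   48   40 1407] [389.4 304.4] z pct [0.1   0.111 0.123 0.136 0.14 ] med [ 0.507 -0.316  0.123]
   top pts 565 [ 0.508  -0.3144  0.1363] ((509.7518005371094, -312.6493225097656), (13.70732307434082, 60.70130920410156), 86.13512420654297) [ 0.479 -0.321  0.128] [ 0.54  -0.304  0.141]
13236 ((521.8059692382812, -191.00428771972656), (300.93572998046875, 191.1829833984375), 83.82479095458984)
```

```bash
cat >> h.py <<'E'
C=np.array([.5218,-.191]);yaw=np.deg2rad(-6.25)
def case2w(x,y): c,s=np.cos(yaw),np.sin(yaw); return C+[c*x-s*y,s*x+c*y]
def w2case(p): c,s=np.cos(yaw),np.sin(yaw); d=np.asarray(p)[:2]-C; return np.array([c*d[0]+s*d[1],-s*d[0]+c*d[1]])
def go(xy,z,ydeg=None):
    o=r.get_obs();M=R.from_rotvec(o['orientation']).as_matrix();cur=np.rad2deg(np.arctan2(M[1,1],M[0,1]))
    d=M.T@(np.array([*xy,z])-o['tcp_pos'])
    print('t',round(o['clock'],2),'tcp',o['tcp_pos'].round(4),'w',round(o['grip_width'],4),'tool shift',d.round(4),'rows>=',np.ceil(np.linalg.norm(d)/.0417),'tilt z',M[:,2].round(3),'yaw_y',cur.round(2))
    if ydeg is not None: print('  az total',round(-((ydeg-cur+90)%180-90),2), 'j7',o['joints'][6])
E
python3 - <<'E'
from h import *
F={n:dict(np.load('last_%s.npz'%n)) for n in('top','side')}
p=onplane(F['top'],341.1,218,.082);print('cap top view',p,w2case(p))
# triangulate cap centroid
def ray(f,u,v):
    q=onplane(f,u,v,0);o=f['world_from_camera'][:3,3];d=q-o;return o,d/np.linalg.norm(d)
A=0;b=0
for n,u,v in(('top',341.1,218),('side',319.3,246)):
    o,d=ray(F[n],u,v);Q=np.eye(3)-np.outer(d,d);A=A+Q;b=b+Q@o
print('tri',np.linalg.solve(A,b), w2case(np.linalg.solve(A,b)))
lp=np.array([.5345,-.0703]);print(w2case(lp),w2case([.5082,-.3105]))
print('open pull',case2w(0,.03))
go(lp,.25,83.75)
E
```

```text
cap top view [ 0.52069712 -0.09720936  0.082     ] [-0.01130702  0.09311311]
tri [ 0.52295807 -0.09850948  0.07525962] [-0.00891797  0.09206687]
[-0.00051572  0.12136521] [-0.00050957 -0.12027032]
open pull [ 0.52506601 -0.16117831]
t 0.1 tcp [0.2114 0.6405 0.2494] w 0.0861 tool shift [-5.296e-01 -5.737e-01  4.000e-04] rows>= 19.0 tilt z [-0.    -0.002 -1.   ] yaw_y 71.74
  az total -12.01 j7 -0.08308985074496585
```

Emit:
arm_command:
  rows:
    - {"x": -0.0265, "y": -0.0287}
    - {"x": -0.0265, "y": -0.0287}
    - {"x": -0.0265, "y": -0.0287}
    - {"x": -0.0265, "y": -0.0287}
    - {"x": -0.0265, "y": -0.0287}
    - {"x": -0.0265, "y": -0.0287}
    - {"x": -0.0265, "y": -0.0287}
    - {"x": -0.0265, "y": -0.0287}
    - {"x": -0.0265, "y": -0.0287}
    - {"x": -0.0265, "y": -0.0287}

```text
validation failed for argument at $.ro...
```

Emit:
arm_command:
  rows:
    - {"x": -0.0265, "y": -0.0287}
    - {"x": -0.0265, "y": -0.0287}
    - {"x": -0.0265, "y": -0.0287}
    - {"x": -0.0265, "y": -0.0287}
    - {"x": -0.0265, "y": -0.0287}
    - {"x": -0.0265, "y": -0.0287}
    - {"x": -0.0265, "y": -0.0287}
    - {"az": -6}
    - {"az": -6}
    - {"fingers": 1}

```text
validation failed for argument at $.ro...
```

```bash
python3 - <<'E'
from h import *
go([.5345,-.0703],.25,83.75)
E
```

```text
t 0.1 tcp [0.2114 0.6405 0.2494] w 0.0861 tool shift [-5.296e-01 -5.737e-01  4.000e-04] rows>= 19.0 tilt z [-0.    -0.002 -1.   ] yaw_y 71.74
  az total -12.01 j7 -0.08308985074496585
```

Emit:
arm_command:
  rows:
    - {"fingers": 1, "x": -0.0265, "y": -0.0287, "z": 0, "ax": 0, "ay": 0, "az": 0}
    - {"fingers": 1, "x": -0.0265, "y": -0.0287, "z": 0, "ax": 0, "ay": 0, "az": 0}
    - {"fingers": 1, "x": -0.0265, "y": -0.0287, "z": 0, "ax": 0, "ay": 0, "az": 0}
    - {"fingers": 1, "x": -0.0265, "y": -0.0287, "z": 0, "ax": 0, "ay": 0, "az": 0}
    - {"fingers": 1, "x": -0.0265, "y": -0.0287, "z": 0, "ax": 0, "ay": 0, "az": 0}
    - {"fingers": 1, "x": -0.0265, "y": -0.0287, "z": 0, "ax": 0, "ay": 0, "az": 0}
    - {"fingers": 1, "x": -0.0265, "y": -0.0287, "z": 0, "ax": 0, "ay": 0, "az": 0}
    - {"fingers": 1, "x": -0.0265, "y": -0.0287, "z": 0, "ax": 0, "ay": 0, "az": 0}
    - {"fingers": 1, "x": -0.0265, "y": -0.0287, "z": 0, "ax": 0, "ay": 0, "az": 0}
    - {"fingers": 1, "x": -0.0265, "y": -0.0287, "z": 0, "ax": 0, "ay": 0, "az": 0}

```text
clock: 0.93
tcp_pos: [0.3735, 0.2834, 0.2502]
orientation: [-0.499, -3.102, 0.0]
contact_force: [0.6, 0.3, -0.1]
grip_width: 0.0857
gripper_force: 0.0
```

Emit:
arm_command:
  rows:
    - {"fingers": 1, "x": -0.0265, "y": -0.0287, "z": 0, "ax": 0, "ay": 0, "az": 0}
    - {"fingers": 1, "x": -0.0265, "y": -0.0287, "z": 0, "ax": 0, "ay": 0, "az": 0}
    - {"fingers": 1, "x": -0.0265, "y": -0.0287, "z": 0, "ax": 0, "ay": 0, "az": 0}
    - {"fingers": 1, "x": -0.0265, "y": -0.0287, "z": 0, "ax": 0, "ay": 0, "az": 0}
    - {"fingers": 1, "x": -0.0265, "y": -0.0287, "z": 0, "ax": 0, "ay": 0, "az": 0}
    - {"fingers": 1, "x": -0.0265, "y": -0.0287, "z": 0, "ax": 0, "ay": 0, "az": 0}
    - {"fingers": 1, "x": -0.0265, "y": -0.0287, "z": 0, "ax": 0, "ay": 0, "az": 0}
    - {"fingers": 1, "x": 0, "y": 0, "z": 0, "ax": 0, "ay": 0, "az": -6}
    - {"fingers": 1, "x": 0, "y": 0, "z": 0, "ax": 0, "ay": 0, "az": -6}
    - {"fingers": 1, "x": 0, "y": 0, "z": 0, "ax": 0, "ay": 0, "az": 0}

```text
clock: 1.77
tcp_pos: [0.4863, 0.0356, 0.25]
orientation: [-0.169, -3.136, 0.0]
contact_force: [-0.0, 1.2, -0.5]
grip_width: 0.0855
gripper_force: 0.0
```

```bash
python3 - <<'E'
from h import *
go([.5345,-.0703],.25,83.75)
E
```

```text
t 1.77 tcp [0.4863 0.0356 0.25  ] w 0.0855 tool shift [-0.0593 -0.1002 -0.    ] rows>= 3.0 tilt z [-0.001 -0.    -1.   ] yaw_y 83.84
  az total 0.09 j7 1.340534432644201
```

Emit:
arm_command:
  rows:
    - {"fingers": 1, "x": -0.0148, "y": -0.025, "z": 0.01, "ax": 0, "ay": 0, "az": 0}
    - {"fingers": 1, "x": -0.0148, "y": -0.025, "z": 0.01, "ax": 0, "ay": 0, "az": 0}
    - {"fingers": 1, "x": -0.0148, "y": -0.025, "z": 0.01, "ax": 0, "ay": 0, "az": 0}
    - {"fingers": 1, "x": -0.0148, "y": -0.025, "z": 0.01, "ax": 0, "ay": 0, "az": 0}
    - {"fingers": 1, "x": 0, "y": 0, "z": 0, "ax": 0, "ay": 0, "az": 0}

```text
clock: 2.18
tcp_pos: [0.5346, -0.0746, 0.2088]
orientation: [-0.186, -3.135, 0.005]
contact_force: [-0.7, -0.9, 0.6]
grip_width: 0.0856
gripper_force: 0.0
```

```bash
python3 - <<'E'
from h import *
go([.5345,-.0703],.128,83.75)
f=grab('wrist');cv2.imwrite('pics/c.png',cv2.cvtColor(f['frame'],cv2.COLOR_RGB2BGR))
P=cloud(f);q=P[(P[...,2]>.130)&(P[...,2]<.146)&(abs(P[...,0]-.5345)<.06)&(abs(P[...,1]+.0703)<.05)]
print(len(q),q.mean(0) if len(q) else 0);
if len(q):print(cv2.minAreaRect(q[:,:2].astype(np.float32)*1000),np.percentile(q[:,2],[5,50,95]))
E
```

```text
t 2.18 tcp [ 0.5346 -0.0746  0.2088] w 0.0856 tool shift [0.0005 0.0045 0.0808] rows>= 2.0 tilt z [-0.001 -0.003 -1.   ] yaw_y 83.22
  az total -0.53 j7 1.631798049435703
1911 [ 0.53259449 -0.06974776  0.14069822]
((534.6692504882812, -70.07106018066406), (11.640095710754395, 59.815032958984375), 83.84635925292969) [0.13931832 0.14084515 0.14202191]
```

View pics/c.png

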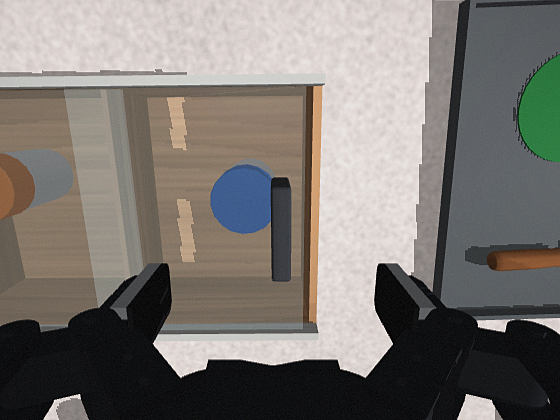

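The wrist view shows the pull at (281,230), clear between the open fingers, and the cap at (243,199). The measured pull top is (0.5347, -0.0701, 0.141), which matches. Next I descend and grip.

Emit:
arm_command:
  rows:
    - {"fingers": 1, "x": 0, "y": 0.0045, "z": 0.02, "ax": 0, "ay": 0, "az": -0.5}
    - {"fingers": 1, "x": 0, "y": 0, "z": 0.02, "ax": 0, "ay": 0, "az": 0}
    - {"fingers": 1, "x": 0, "y": 0, "z": 0.02, "ax": 0, "ay": 0, "az": 0}
    - {"fingers": 1, "x": 0, "y": 0, "z": 0.02, "ax": 0, "ay": 0, "az": 0}
    - {"fingers": -1, "x": 0, "y": 0, "z": 0, "ax": 0, "ay": 0, "az": 0}
    - {"fingers": -1, "x": 0, "y": 0, "z": 0, "ax": 0, "ay": 0, "az": 0}
    - {"fingers": -1, "x": 0, "y": 0, "z": 0, "ax": 0, "ay": 0, "az": 0}
    - {"fingers": -1, "x": 0, "y": 0, "z": 0, "ax": 0, "ay": 0, "az": 0}
    - {"fingers": -1, "x": 0, "y": 0, "z": 0, "ax": 0, "ay": 0, "az": 0}
    - {"fingers": -1, "x": 0, "y": 0, "z": 0, "ax": 0, "ay": 0, "az": 0}
  grip_force: 25

```text
clock: 3.07
tcp_pos: [0.5355, -0.0651, 0.1313]
orientation: [0.158, 3.136, -0.0]
contact_force: [0.4, -1.7, 0.7]
grip_width: 0.0118
gripper_force: 0.6
```

```bash
python3 - <<'E'
from h import *
o=r.get_obs();print(o['contact_force'],o['gripper_force'],w2case(o['tcp_pos']))
go(case2w(0,.03),.1285,83.75)
E
```

```text
[ 0.40684834 -1.74298481  0.70538748] 0.6442396156489849 [-8.46454872e-05  1.26594852e-01]
t 3.07 tcp [ 0.5355 -0.0651  0.1313] w 0.0118 tool shift [ 0.0007 -0.0966  0.0028] rows>= 3.0 tilt z [ 0.002 -0.    -1.   ] yaw_y 84.21
  az total 0.46 j7 1.689112390709242
```

Emit:
arm_command:
  rows:
    - {"fingers": -1, "x": 0, "y": 0, "z": 0, "ax": 0, "ay": 0, "az": 0}
    - {"fingers": -1, "x": 0, "y": -0.01, "z": 0, "ax": 0, "ay": 0, "az": 0}
    - {"fingers": -1, "x": 0, "y": -0.012, "z": 0, "ax": 0, "ay": 0, "az": 0}
    - {"fingers": -1, "x": 0, "y": -0.012, "z": 0, "ax": 0, "ay": 0, "az": 0}
    - {"fingers": -1, "x": 0, "y": -0.012, "z": 0, "ax": 0, "ay": 0, "az": 0}
    - {"fingers": -1, "x": 0, "y": -0.012, "z": 0, "ax": 0, "ay": 0, "az": 0}
    - {"fingers": -1, "x": 0, "y": -0.012, "z": 0, "ax": 0, "ay": 0, "az": 0}
    - {"fingers": -1, "x": 0, "y": -0.012, "z": 0, "ax": 0, "ay": 0, "az": 0}
    - {"fingers": -1, "x": 0, "y": -0.008, "z": 0, "ax": 0, "ay": 0, "az": 0}
    - {"fingers": -1, "x": 0, "y": 0, "z": 0, "ax": 0, "ay": 0, "az": 0}

```text
clock: 3.9
tcp_pos: [0.5256, -0.1568, 0.1314]
orientation: [0.163, 3.136, -0.001]
contact_force: [-3.9, -0.7, 8.5]
grip_width: 0.0114
gripper_force: 30.0
```

```bash
python3 - <<'E'
from h import *
o=r.get_obs();print(o['contact_force'],o['gripper_force'],w2case(o['tcp_pos']))
go(case2w(0,.03),.1285,83.75)
E
```

```text
[-3.88733279 -0.66384082  8.45593788] 29.993335604667664 [5.88832266e-05 3.44245504e-02]
t 3.9 tcp [ 0.5256 -0.1568  0.1314] w 0.0114 tool shift [ 0.0001 -0.0044  0.0029] rows>= 1.0 tilt z [ 0.001 -0.001 -1.   ] yaw_y 84.04
  az total 0.29 j7 1.8653529499508945
```

Emit:
arm_command:
  rows:
    - {"fingers": -1, "x": 0, "y": -0.002, "z": 0, "ax": 0, "ay": 0, "az": 0}
    - {"fingers": -1, "x": 0, "y": -0.002, "z": 0, "ax": 0, "ay": 0, "az": 0}
    - {"fingers": -1, "x": 0, "y": 0, "z": 0, "ax": 0, "ay": 0, "az": 0}

```text
clock: 4.15
tcp_pos: [0.5253, -0.159, 0.1313]
orientation: [0.16, 3.137, 0.001]
contact_force: [-3.0, -0.1, 9.9]
grip_width: 0.0117
gripper_force: 30.2
```

Emit:
arm_command:
  rows:
    - {"fingers": -1, "x": 0, "y": -0.002, "z": 0, "ax": 0, "ay": 0, "az": 0}
    - {"fingers": -1, "x": 0, "y": 0, "z": 0, "ax": 0, "ay": 0, "az": 0}

```text
clock: 4.32
tcp_pos: [0.5252, -0.1607, 0.1313]
orientation: [0.16, 3.137, 0.001]
contact_force: [-3.4, 0.0, 9.9]
grip_width: 0.0119
gripper_force: 30.3
```

Emit:
arm_command:
  rows:
    - {"fingers": -1, "x": 0, "y": -0.0015, "z": 0, "ax": 0, "ay": 0, "az": 0}
    - {"fingers": -1, "x": 0, "y": 0, "z": 0, "ax": 0, "ay": 0, "az": 0}

```text
clock: 4.48
tcp_pos: [0.5252, -0.1608, 0.1314]
orientation: [0.159, 3.137, 0.004]
contact_force: [-4.2, 4.3, 11.6]
grip_width: 0.0114
gripper_force: 30.6
```

Emit:
arm_command:
  rows:
    - {"fingers": -1, "x": 0, "y": -0.0015, "z": 0, "ax": 0, "ay": 0, "az": 0}
    - {"fingers": -1, "x": 0, "y": 0, "z": 0, "ax": 0, "ay": 0, "az": 0}

```text
clock: 4.65
tcp_pos: [0.5252, -0.1609, 0.1313]
orientation: [-0.157, -3.137, -0.006]
contact_force: [-4.7, 8.1, 12.6]
grip_width: 0.0115
gripper_force: 31.3
```

Emit:
arm_command:
  rows:
    - {"fingers": -1, "x": 0, "y": 0.0015, "z": 0, "ax": 0, "ay": 0, "az": 0}
    - {"fingers": 1, "x": 0, "y": 0, "z": 0, "ax": 0, "ay": 0, "az": 0}
    - {"fingers": 1, "x": 0, "y": 0, "z": 0, "ax": 0, "ay": 0, "az": 0}
    - {"fingers": 1, "x": 0, "y": 0, "z": 0, "ax": 0, "ay": 0, "az": 0}
    - {"fingers": 1, "x": 0, "y": 0, "z": 0, "ax": 0, "ay": 0, "az": 0}
    - {"fingers": 1, "x": 0, "y": 0, "z": -0.02, "ax": 0, "ay": 0, "az": 0}
    - {"fingers": 1, "x": 0, "y": 0, "z": -0.025, "ax": 0, "ay": 0, "az": 0}
    - {"fingers": 1, "x": 0, "y": 0, "z": -0.025, "ax": 0, "ay": 0, "az": 0}
    - {"fingers": 1, "x": 0, "y": 0, "z": -0.025, "ax": 0, "ay": 0, "az": 0}
    - {"fingers": 1, "x": 0, "y": 0, "z": -0.005, "ax": 0, "ay": 0, "az": 0}

```text
clock: 5.48
tcp_pos: [0.527, -0.1629, 0.2341]
orientation: [0.159, 3.132, -0.001]
contact_force: [-0.0, -0.6, 0.9]
grip_width: 0.0851
gripper_force: 0.0
```

Emit:
arm_command:
  rows:
    - {"fingers": 1, "x": 0, "y": 0.016, "z": 0, "ax": 0, "ay": 0, "az": 0}
    - {"fingers": 1, "x": 0, "y": 0.016, "z": 0, "ax": 0, "ay": 0, "az": 0}
    - {"fingers": 1, "x": 0, "y": 0.016, "z": 0, "ax": 0, "ay": 0, "az": 0}
    - {"fingers": 1, "x": 0, "y": 0.016, "z": 0, "ax": 0, "ay": 0, "az": 0}
    - {"fingers": 1, "x": 0, "y": 0, "z": 0, "ax": 0, "ay": 0, "az": 7}
    - {"fingers": 1, "x": 0, "y": 0, "z": 0, "ax": 0, "ay": 0, "az": 7}
    - {"fingers": 1, "x": 0, "y": 0, "z": 0, "ax": 0, "ay": 0, "az": 7}
    - {"fingers": 1, "x": 0, "y": 0, "z": 0, "ax": 0, "ay": 0, "az": 7}
    - {"fingers": 1, "x": 0, "y": 0, "z": 0, "ax": 0, "ay": 0, "az": 7}
    - {"fingers": 1, "x": 0, "y": 0, "z": 0, "ax": 0, "ay": 0, "az": 7}

```text
clock: 6.32
tcp_pos: [0.5312, -0.0983, 0.2297]
orientation: [-1.281, -2.868, 0.001]
contact_force: [-0.1, 1.0, -0.2]
grip_width: 0.0855
gripper_force: 0.0
```

Emit:
arm_command:
  rows:
    - {"fingers": 1, "x": 0, "y": 0, "z": 0, "ax": 0, "ay": 0, "az": 7}
    - {"fingers": 1, "x": 0, "y": 0, "z": 0, "ax": 0, "ay": 0, "az": 7}
    - {"fingers": 1, "x": 0, "y": 0, "z": 0, "ax": 0, "ay": 0, "az": 7}
    - {"fingers": 1, "x": 0, "y": 0, "z": 0, "ax": 0, "ay": 0, "az": 7}
    - {"fingers": 1, "x": 0, "y": 0, "z": 0, "ax": 0, "ay": 0, "az": 7}
    - {"fingers": 1, "x": 0, "y": 0, "z": 0, "ax": 0, "ay": 0, "az": 7}
    - {"fingers": 1, "x": 0, "y": 0, "z": 0, "ax": 0, "ay": 0, "az": 6}
    - {"fingers": 1, "x": 0, "y": 0, "z": 0, "ax": 0, "ay": 0, "az": 0}
    - {"fingers": 1, "x": 0, "y": 0, "z": 0, "ax": 0, "ay": 0, "az": 0}

```text
clock: 7.07
tcp_pos: [0.5313, -0.0982, 0.2298]
orientation: [-2.327, -2.11, 0.001]
contact_force: [-0.4, 0.9, -0.1]
grip_width: 0.0855
gripper_force: 0.0
```

```bash
cat > look.py <<'E'
from h import *
import sys
go([.5215,-.0978],.07,-6.25)
f=grab('wrist');cv2.imwrite('pics/%s.png'%sys.argv[1],cv2.cvtColor(f['frame'],cv2.COLOR_RGB2BGR))
t=grab('top')
for g in (f,t):
    P=cloud(g);hsv=cv2.cvtColor(g['frame'],cv2.COLOR_RGB2HSV)
    m=(hsv[...,0]>100)&(hsv[...,0]<130)&(hsv[...,1]>110)&(abs(P[...,0]-.52)<.05)&(abs(P[...,1]+.098)<.05)
    if m.sum()>20:
        q=P[m];zt=np.percentile(q[:,2],80);q=q[q[:,2]>zt-.006];c,rd=cv2.minEnclosingCircle(q[:,:2].astype(np.float32)*1000)
        print('cap n',len(q),'z',np.percentile(q[:,2],[5,50,95]).round(4),'circle',c,rd,'mean',q.mean(0).round(4),'case',w2case(q.mean(0)))
    q=P[(P[...,2]>.130)&(P[...,2]<.146)&(abs(P[...,0]-.525)<.05)&(abs(P[...,1]+.16)<.03)]
    if len(q)>10:c=cv2.minAreaRect(q[:,:2].astype(np.float32)*1000);print('lpull',c,w2case(np.array(c[0])/1000))
    q=P[(P[...,2]>.130)&(P[...,2]<.146)&(abs(P[...,0]-.508)<.05)&(abs(P[...,1]+.31)<.03)]
    if len(q)>10:c=cv2.minAreaRect(q[:,:2].astype(np.float32)*1000);print('rpull',c,w2case(np.array(c[0])/1000))
E
python3 look.py d
```

```text
t 7.07 tcp [ 0.5313 -0.0982  0.2298] w 0.0855 tool shift [-0.0005 -0.0096  0.1598] rows>= 4.0 tilt z [-0.001 -0.    -1.   ] yaw_y -5.58
  az total 0.67 j7 0.249804709596855
cap n 3119 z [0.0857 0.087  0.089 ] circle (514.1231689453125, -87.5712890625) 44.58375930786133 mean [ 0.522  -0.0939  0.0957] case [-0.01034388  0.09651496]
lpull ((525.5794677734375, -159.962646484375), (12.73037052154541, 59.75576400756836), 83.95755767822266) [0.00037806 0.03126434]
```

View pics/d.png

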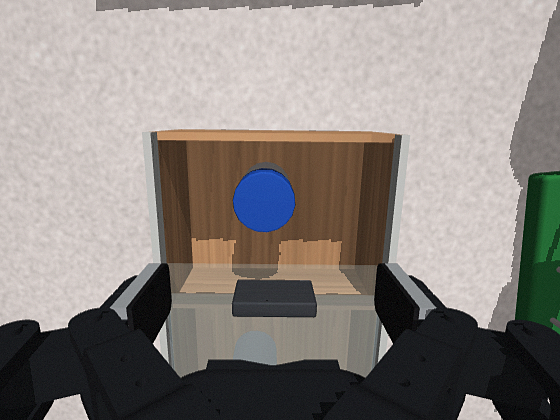

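The left door is open, with its pull at case y of about 31 mm. The cap is fully bare at about (264,200). I'll refine the cap centre and descend.

```bash
python3 - <<'E'
from h import *
f=dict(np.load('last_wrist.npz'));P=cloud(f);hsv=cv2.cvtColor(f['frame'],cv2.COLOR_RGB2HSV)
m=(hsv[...,0]>100)&(hsv[...,0]<130)&(hsv[...,1]>110)&(abs(P[...,0]-.52)<.05)&(abs(P[...,1]+.098)<.05)&(P[...,2]>.08)&(P[...,2]<.092)
q=P[m];print(q.mean(0),cv2.minEnclosingCircle(q[:,:2].astype(np.float32)*1000),cv2.minAreaRect(q[:,:2].astype(np.float32)*1000),w2case(q.mean(0)),np.argwhere(m).mean(0))
c=np.array(cv2.minEnclosingCircle(q[:,:2].astype(np.float32)*1000)[0])/1000
go(c,.07,-6.25)
E
```

```text
[ 0.52362388 -0.09405482  0.08685496] ((523.5620727539062, -95.01335144042969), 25.338794708251953) ((523.4373779296875, -94.83070373535156), (50.075679779052734, 49.333656311035156), 85.53082275390625) [-0.00874108  0.09656753] [200.83243968 263.67727882]
t 7.17 tcp [ 0.5314 -0.0982  0.23  ] w 0.0853 tool shift [ 0.0024 -0.008   0.16  ] rows>= 4.0 tilt z [-0. -0. -1.] yaw_y -5.6
  az total 0.65 j7 0.24947409457125785
```

Emit:
arm_command:
  rows:
    - {"fingers": 1, "x": 0.0024, "y": -0.008, "z": 0, "ax": 0, "ay": 0, "az": 0.6}
    - {"fingers": 1, "x": 0, "y": 0, "z": 0.02, "ax": 0, "ay": 0, "az": 0}
    - {"fingers": 1, "x": 0, "y": 0, "z": 0.025, "ax": 0, "ay": 0, "az": 0}
    - {"fingers": 1, "x": 0, "y": 0, "z": 0.025, "ax": 0, "ay": 0, "az": 0}
    - {"fingers": 1, "x": 0, "y": 0, "z": 0.02, "ax": 0, "ay": 0, "az": 0}
    - {"fingers": 1, "x": 0, "y": 0, "z": 0.02, "ax": 0, "ay": 0, "az": 0}
    - {"fingers": 1, "x": 0, "y": 0, "z": 0.02, "ax": 0, "ay": 0, "az": 0}
    - {"fingers": 1, "x": 0, "y": 0, "z": 0.02, "ax": 0, "ay": 0, "az": 0}
    - {"fingers": 1, "x": 0, "y": 0, "z": 0.012, "ax": 0, "ay": 0, "az": 0}
    - {"fingers": 1, "x": 0, "y": 0, "z": 0, "ax": 0, "ay": 0, "az": 0}

```text
clock: 8.0
tcp_pos: [0.5219, -0.0946, 0.0664]
orientation: [-2.339, -2.093, 0.004]
contact_force: [-0.6, -0.7, 0.2]
grip_width: 0.0856
gripper_force: 0.0
```

```bash
python3 - <<'E'
from h import *
o=r.get_obs();print(o['contact_force'])
go([.5236,-.095],.068,-6.25)
E
```

```text
[-0.58779767 -0.7139206   0.16203156]
t 8.0 tcp [ 0.5219 -0.0946  0.0664] w 0.0856 tool shift [-0.0002  0.0017 -0.0017] rows>= 1.0 tilt z [-0.004  0.    -1.   ] yaw_y -6.34
  az total -0.09 j7 0.4205376459886868
```

Emit:
arm_command:
  rows:
    - {"fingers": -1, "x": 0, "y": 0.001, "z": -0.001, "ax": 0, "ay": 0, "az": 0}
    - {"fingers": -1, "x": 0, "y": 0, "z": 0, "ax": 0, "ay": 0, "az": 0}
    - {"fingers": -1, "x": 0, "y": 0, "z": 0, "ax": 0, "ay": 0, "az": 0}
    - {"fingers": -1, "x": 0, "y": 0, "z": 0, "ax": 0, "ay": 0, "az": 0}
    - {"fingers": -1, "x": 0, "y": 0, "z": 0, "ax": 0, "ay": 0, "az": 0}
    - {"fingers": -1, "x": 0, "y": 0, "z": 0, "ax": 0, "ay": 0, "az": 0}
    - {"fingers": -1, "x": 0, "y": 0, "z": 0, "ax": 0, "ay": 0, "az": 0}
    - {"fingers": -1, "x": 0, "y": 0, "z": 0, "ax": 0, "ay": 0, "az": 0}
  grip_force: 40

```text
clock: 8.67
tcp_pos: [0.5256, -0.0953, 0.0708]
orientation: [2.34, 2.094, 0.003]
contact_force: [-0.8, 0.1, 5.3]
grip_width: 0.0499
gripper_force: 40.6
```

```bash
python3 - <<'E'
from h import *
o=r.get_obs();print(o['contact_force'],o['gripper_force'])
go([.5236,-.095],.068,-6.25)
E
```

```text
[-0.81284305  0.13524638  5.32109157] 40.55852491117548
t 8.67 tcp [ 0.5256 -0.0953  0.0708] w 0.0499 tool shift [ 0.0001 -0.002   0.0027] rows>= 1.0 tilt z [ 0.002  0.    -1.   ] yaw_y -6.37
  az total -0.12 j7 0.4185055968618514
```

Emit:
arm_command:
  rows:
    - {"fingers": -1, "x": 0, "y": 0, "z": -0.008, "ax": 0, "ay": 0, "az": 0}
    - {"fingers": -1, "x": 0, "y": 0, "z": -0.015, "ax": 0, "ay": 0, "az": 0}
    - {"fingers": -1, "x": 0, "y": 0, "z": -0.02, "ax": 0, "ay": 0, "az": 0}
    - {"fingers": -1, "x": 0, "y": 0, "z": -0.02, "ax": 0, "ay": 0, "az": 0}
    - {"fingers": -1, "x": 0, "y": 0, "z": -0.02, "ax": 0, "ay": 0, "az": 0}
    - {"fingers": -1, "x": 0, "y": 0, "z": -0.02, "ax": 0, "ay": 0, "az": 0}
    - {"fingers": -1, "x": 0, "y": 0, "z": -0.02, "ax": 0, "ay": 0, "az": 0}
    - {"fingers": -1, "x": 0, "y": 0, "z": -0.012, "ax": 0, "ay": 0, "az": 0}
    - {"fingers": -1, "x": 0, "y": 0, "z": -0.005, "ax": 0, "ay": 0, "az": 0}
    - {"fingers": -1, "x": 0, "y": 0, "z": 0, "ax": 0, "ay": 0, "az": 0}

```text
clock: 9.5
tcp_pos: [0.5252, -0.0951, 0.2104]
orientation: [2.34, 2.094, 0.003]
contact_force: [-0.1, -0.0, -2.7]
grip_width: 0.0498
gripper_force: 42.3
```

```bash
python3 - <<'E'
from h import *
o=r.get_obs();print(o['contact_force'],o['gripper_force'])
go([.488,.2065],.21)
s=grab('side');cv2.imwrite('pics/e.png',cv2.cvtColor(s['frame'],cv2.COLOR_RGB2BGR))
E
```

```text
[-0.1336858  -0.02061827 -2.6940865 ] 42.27337519505227
t 9.5 tcp [ 0.5252 -0.0951  0.2104] w 0.0498 tool shift [ 0.2956 -0.0704  0.0005] rows>= 8.0 tilt z [ 0.002  0.001 -1.   ] yaw_y -6.36
```

View pics/e.png

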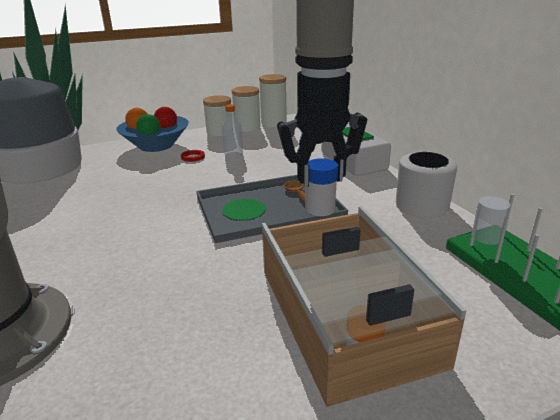

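The pot is held upright at (320,187), the left pull has stayed at (341,242), and the right pull and snack pot look unchanged. I'll carry it to the pad.

Emit:
arm_command:
  rows:
    - {"fingers": -1, "x": 0.012, "y": -0.003, "z": 0, "ax": 0, "ay": 0, "az": 0}
    - {"fingers": -1, "x": 0.025, "y": -0.006, "z": 0, "ax": 0, "ay": 0, "az": 0}
    - {"fingers": -1, "x": 0.036, "y": -0.0085, "z": 0, "ax": 0, "ay": 0, "az": 0}
    - {"fingers": -1, "x": 0.038, "y": -0.009, "z": 0, "ax": 0, "ay": 0, "az": 0}
    - {"fingers": -1, "x": 0.038, "y": -0.009, "z": 0, "ax": 0, "ay": 0, "az": 0}
    - {"fingers": -1, "x": 0.038, "y": -0.009, "z": 0, "ax": 0, "ay": 0, "az": 0}
    - {"fingers": -1, "x": 0.036, "y": -0.009, "z": 0, "ax": 0, "ay": 0, "az": 0}
    - {"fingers": -1, "x": 0.036, "y": -0.0085, "z": 0, "ax": 0, "ay": 0, "az": 0}
    - {"fingers": -1, "x": 0.025, "y": -0.006, "z": 0, "ax": 0, "ay": 0, "az": 0}
    - {"fingers": -1, "x": 0.0116, "y": -0.0024, "z": 0, "ax": 0, "ay": 0, "az": 0}

```text
clock: 10.38
tcp_pos: [0.4856, 0.2111, 0.2077]
orientation: [-2.334, -2.101, 0.003]
contact_force: [-0.5, 0.8, -3.4]
grip_width: 0.0497
gripper_force: 42.2
```

Emit:
arm_command:
  rows:
    - {"fingers": -1, "x": 0, "y": 0, "z": 0.015, "ax": 0, "ay": 0, "az": 0}
    - {"fingers": -1, "x": 0, "y": 0, "z": 0.02, "ax": 0, "ay": 0, "az": 0}
    - {"fingers": -1, "x": 0, "y": 0, "z": 0.02, "ax": 0, "ay": 0, "az": 0}
    - {"fingers": -1, "x": 0, "y": 0, "z": 0.02, "ax": 0, "ay": 0, "az": 0}
    - {"fingers": -1, "x": 0, "y": 0, "z": 0.015, "ax": 0, "ay": 0, "az": 0}
    - {"fingers": -1, "x": 0, "y": 0, "z": 0.01, "ax": 0, "ay": 0, "az": 0}
    - {"fingers": -1, "x": 0, "y": 0, "z": 0, "ax": 0, "ay": 0, "az": 0}
    - {"fingers": -1, "x": 0, "y": 0, "z": 0, "ax": 0, "ay": 0, "az": 0}

```text
clock: 11.05
tcp_pos: [0.4874, 0.2056, 0.1088]
orientation: [2.342, 2.094, -0.003]
contact_force: [-0.4, -0.1, -2.0]
grip_width: 0.0498
gripper_force: 42.2
```

```bash
python3 - <<'E'
from h import *
o=r.get_obs();print(o['contact_force'],o['gripper_force'])
go([.488,.2065],.0725)
f=grab('wrist');t=grab('side');P=cloud(f)
# green/blue mask positions
for g in(f,t):
    P=cloud(g);hsv=cv2.cvtColor(g['frame'],cv2.COLOR_RGB2HSV);near=(abs(P[...,0]-.49)<.08)&(abs(P[...,1]-.2065)<.08)&(g['depth']>0)
    w=(hsv[...,1]<60)&near&(P[...,2]>.015)&(P[...,2]<.09)&(hsv[...,2]>110)
    b=(hsv[...,0]>100)&(hsv[...,0]<130)&(hsv[...,1]>110)&near&(P[...,2]>.03)
    for n,m in(('white',w),('blue',b)):
        if m.sum()>20:print(n,m.sum(),np.percentile(P[m],[1,50,99],axis=0).round(4).tolist())
E
```

```text
[-0.38644509 -0.11575488 -2.03379142] 42.24988939610643
t 11.05 tcp [0.4874 0.2056 0.1088] w 0.0498 tool shift [0.001  0.0005 0.0363] rows>= 1.0 tilt z [-0.001 -0.001 -1.   ] yaw_y -6.42
white 1586 [[0.4656, 0.2153, 0.0483], [0.4876, 0.2277, 0.0728], [0.5077, 0.2299, 0.0896]]
blue 15504 [[0.4629, 0.1852, 0.1059], [0.4871, 0.2107, 0.1252], [0.5106, 0.2306, 0.1623]]
white 40 [[0.4634, 0.1786, 0.0463], [0.479, 0.1832, 0.0734], [0.4885, 0.2099, 0.0887]]
blue 476 [[0.4443, 0.1689, 0.1011], [0.4851, 0.19, 0.1236], [0.5405, 0.2248, 0.268]]
```

Emit:
arm_command:
  rows:
    - {"fingers": -1, "x": 0, "y": 0, "z": 0.012, "ax": 0, "ay": 0, "az": 0}
    - {"fingers": -1, "x": 0, "y": 0, "z": 0.012, "ax": 0, "ay": 0, "az": 0}
    - {"fingers": -1, "x": 0, "y": 0, "z": 0.008, "ax": 0, "ay": 0, "az": 0}
    - {"fingers": -1, "x": 0, "y": 0, "z": 0.002, "ax": 0, "ay": 0, "az": 0}
    - {"fingers": -1, "x": 0, "y": 0, "z": 0, "ax": 0, "ay": 0, "az": 0}
    - {"fingers": -1, "x": 0, "y": 0, "z": 0, "ax": 0, "ay": 0, "az": 0}

```text
clock: 11.65
tcp_pos: [0.4876, 0.2063, 0.0751]
orientation: [2.341, 2.094, -0.001]
contact_force: [0.0, -0.4, -1.8]
grip_width: 0.0497
gripper_force: 42.2
```

Emit:
arm_command:
  rows:
    - {"fingers": -1, "x": 0, "y": 0, "z": 0.001, "ax": 0, "ay": 0, "az": 0}
    - {"fingers": -1, "x": 0, "y": 0, "z": 0.001, "ax": 0, "ay": 0, "az": 0}
    - {"fingers": -1, "x": 0, "y": 0, "z": 0, "ax": 0, "ay": 0, "az": 0}

```text
clock: 11.9
tcp_pos: [0.4877, 0.2065, 0.0734]
orientation: [2.341, 2.095, 0.001]
contact_force: [-0.9, 0.2, -2.9]
grip_width: 0.05
gripper_force: 42.2
```

Emit:
arm_command:
  rows:
    - {"fingers": -1, "x": 0, "y": 0, "z": 0.001, "ax": 0, "ay": 0, "az": 0}
    - {"fingers": -1, "x": 0, "y": 0, "z": 0, "ax": 0, "ay": 0, "az": 0}

```text
clock: 12.07
tcp_pos: [0.4876, 0.2065, 0.0723]
orientation: [-2.341, -2.095, -0.0]
contact_force: [-0.1, -0.1, -2.1]
grip_width: 0.0496
gripper_force: 42.2
```

Emit:
arm_command:
  rows:
    - {"fingers": -1, "x": 0, "y": 0, "z": 0.001, "ax": 0, "ay": 0, "az": 0}
    - {"fingers": -1, "x": 0, "y": 0, "z": 0, "ax": 0, "ay": 0, "az": 0}

```text
clock: 12.23
tcp_pos: [0.4877, 0.2066, 0.0718]
orientation: [-2.341, -2.094, -0.001]
contact_force: [-2.1, 0.6, 3.5]
grip_width: 0.0494
gripper_force: 42.8
```

The upward force shows the pot is resting on the pad. I'll release it and lift away.

Emit:
arm_command:
  rows:
    - {"fingers": 1, "x": 0, "y": 0, "z": 0, "ax": 0, "ay": 0, "az": 0}
    - {"fingers": 1, "x": 0, "y": 0, "z": 0, "ax": 0, "ay": 0, "az": 0}
    - {"fingers": 1, "x": 0, "y": 0, "z": 0, "ax": 0, "ay": 0, "az": 0}
    - {"fingers": 1, "x": 0, "y": 0, "z": 0, "ax": 0, "ay": 0, "az": 0}
    - {"fingers": 1, "x": 0, "y": 0, "z": 0, "ax": 0, "ay": 0, "az": 0}
    - {"fingers": 1, "x": 0, "y": 0, "z": -0.015, "ax": 0, "ay": 0, "az": 0}
    - {"fingers": 1, "x": 0, "y": 0, "z": -0.03, "ax": 0, "ay": 0, "az": 0}
    - {"fingers": 1, "x": 0, "y": 0, "z": -0.03, "ax": 0, "ay": 0, "az": 0}
    - {"fingers": 1, "x": 0, "y": 0, "z": -0.03, "ax": 0, "ay": 0, "az": 0}
    - {"fingers": 1, "x": 0, "y": 0, "z": -0.03, "ax": 0, "ay": 0, "az": 0}

```text
clock: 13.07
tcp_pos: [0.4874, 0.2061, 0.2075]
orientation: [2.342, 2.094, -0.001]
contact_force: [0.5, 1.4, -0.4]
grip_width: 0.0856
gripper_force: 0.0
```

Emit:
arm_command:
  rows:
    - {"fingers": 1, "x": 0, "y": 0, "z": -0.03, "ax": 0, "ay": 0, "az": 0}
    - {"fingers": 1, "x": 0, "y": 0, "z": 0, "ax": 0, "ay": 0, "az": 0}
    - {"fingers": 1, "x": 0, "y": 0, "z": 0, "ax": 0, "ay": 0, "az": 0}

```text
clock: 13.32
tcp_pos: [0.4884, 0.207, 0.2378]
orientation: [-2.341, -2.095, -0.006]
contact_force: [-0.6, -0.3, -0.7]
grip_width: 0.0852
gripper_force: 0.0
```

```bash
python3 - <<'E'
from h import *
o=r.get_obs();print(o['clock'],o['tcp_pos'],o['contact_force'])
f=grab('wrist');t=grab('top');s=grab('side')
cv2.imwrite('pics/f.png',cv2.resize(cv2.cvtColor(np.vstack([s['frame'],f['frame']]),cv2.COLOR_RGB2BGR),(448,600)))
P=cloud(f);hsv=cv2.cvtColor(f['frame'],cv2.COLOR_RGB2HSV)
m=(hsv[...,0]>100)&(hsv[...,0]<130)&(hsv[...,1]>110)&(abs(P[...,0]-.49)<.06)&(abs(P[...,1]-.2065)<.06)&(P[...,2]>.08)&(P[...,2]<.095)
print('cap',cv2.minEnclosingCircle(P[m][:,:2].astype(np.float32)*1000),P[m].mean(0),P[m][:,2].std())
P=cloud(t)
for n,c in(('l',(.525,-.161)),('r',(.508,-.31))):
    q=P[(P[...,2]>.130)&(P[...,2]<.146)&(abs(P[...,0]-c[0])<.05)&(abs(P[...,1]-c[1])<.03)]
    if len(q)>10:c=cv2.minAreaRect(q[:,:2].astype(np.float32)*1000);print(n,c,w2case(np.array(c[0])/1000))
E
```

```text
13.3167 [0.48841349 0.20696283 0.23780872] [-0.61013035 -0.27948278 -0.65073115]
cap ((485.627685546875, 206.84658813476562), 25.525714874267578) [0.4856119  0.20789324 0.08785309] 0.0010152622991571301
l ((523.6864013671875, -160.70779418945312), (12.634050369262695, 59.231693267822266), 83.79248046875) [-0.00142263  0.03031753]
r ((508.1070251464844, -310.4201354980469), (12.949155807495117, 59.54663848876953), 84.04730224609375) [-0.00061069 -0.12020105]
```

View pics/f.png

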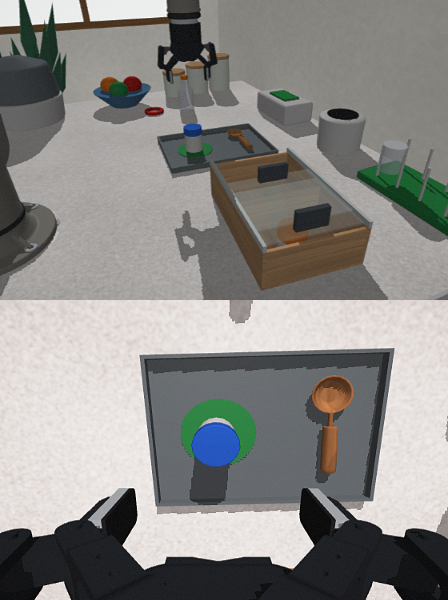

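The pot stands upright on the pad, with its cap at (216,444) in the wrist view and its centre within about 2 mm of the pad's. The left door is at 30 mm (fully open) and the right pull hasn't moved from -120 mm.

```bash
python3 -c "
from bench import r
print(r.hand_in())"
```

```text
the job is handed in; nothing more can be done
None
```

The left door is fully open, the formula pot stands upright on the green pad, the other door is unmoved and the snack pot was not touched; I handed the job in at about 13 s on the robot's clock.

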